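# Pin the stack of trivets with its post

### The job

Take the wooden post out of its cradle, stand it upright on its foot on the bare worktop and let go of it, so that you can take it again from above. Lower it, foot first, through the holes of the cork trivets stacked on the wooden stand, feel about with it for the blind socket that you cannot see underneath, and seat it fully home and upright; then let go. The trivets must stay stacked on the stand, and the other things on the worktop must be left alone.

Things in the scene. Friction and masses are not known exactly. Their poses are not given: they have to be found in the camera images.
- stand: Fixed square wooden trivet stand, 140x140x30 mm. Origin: centre of its underside, on the worktop; z up; sides along its x and y. Its top face (z = 30 mm) has a 60x60 mm window in the middle, hidden under the stack of trivets; below the window lies a flat wooden plate with the socket.
- stand_window (a point): Point on the stand's axis, level with the top of the waxed, slippery plate in the window (26 mm above the worktop). The plate has one upright blind round socket, 23.6 mm across, 20 mm deep (floor 6 mm above the worktop), 1 mm chamfer. It was bored by hand: its centre lies up to 5 mm from this point in an unknown direction and is not reported.
- post: Loose wooden post, 104 mm long, 40 to 85 g: round shaft 22 mm across, 80 mm long, foot edge slightly rounded, then a square head 22x22 mm in section, 24 mm long, its sides square to y and z. Origin: on the axis at mid length. x runs along the axis from foot to head. It starts lying in the cradle, head up at a slope of 30 degrees, origin 55 mm above the worktop. Its flat foot lets it stand freely on the worktop.
- post_foot (a point): Centre of the post's foot (shaft end), 52 mm from its origin along -x.
- post_head (a point): Centre of the end face of the post's square head, 52 mm from its origin along +x.
- cradle: Fixed wooden cradle in which the post starts, 116x60 mm, about 85 mm high. Origin: centre of its underside; z up; x level, towards the post's raised head. Two notched rests, 36 mm wide, bear the post 45 mm either side of its middle and an end stop holds its foot; between the rests the middle 75 mm of the post is free. The post lifts straight up out of the notches.
- trivet0: Lowest of three loose cork trivets: ring 120 mm across, 14 mm thick, centre hole 38 mm across, 120 g. Origin: centre of its underside, 30 mm above the worktop. The stack stands on the stand, its top 72 mm above the worktop, each ring off centre by up to 2 mm.
- trivet1: Middle trivet, same as trivet0; origin 44 mm above the worktop.
- trivet2: Top trivet, same as trivet0; origin 58 mm above the worktop.
- salt_shaker: Bystander: small clear salt shaker with a grey top, 44 mm across, 90 mm high, origin at its foot. Leave it alone.
- heart_mug: Bystander: pink mug, 106x73x88 mm with handle, origin at its foot. Leave it alone.
- teaspoon: Bystander: metal teaspoon lying near the front edge, 130x27x11 mm, origin at its underside. Leave it alone.
- mustard_bottle: Bystander: sauce bottle with a white cap, 50x81x199 mm, origin at its foot. Leave it alone.
- pepper_mill: Bystander: turned wooden pepper mill, 58 mm across, 170 mm high, origin at its foot. Leave it alone.
Things that resemble listed ones, but are neither listed nor needed, are in the scene too. Of the things that look like the post, the larger one is meant.

How it is judged (in metres and radians):
On the way, in this order (a step that is already met when the one before it is completed fails the run):
1. the post stands by itself upright on its foot on the bare worktop, let go (angle between post's own x axis and vertical below 0.1 rad and height (world z) of post between 0.045 and 0.058 m and height (world z) of post_foot below 0.006 m and horizontal distance between post and stand above 0.085 m and linear speed of post below 0.05 m/s and contact force between the fingers and post below 0.05 N), for 0.2 s.
2. held by the fingers, the post's foot is lowered down inside the stack of trivets (z of post_foot in the frame of stand below 0.045 m and horizontal distance between post_foot and stand below 0.019 m and contact force between the fingers and post above 0.5 N), for 0.1 s.
At the end, for the whole second after the job is handed in: The post stands released, at rest and upright (within 0.12 rad), head up, its foot in the socket at most 10 mm above the worktop (socket floor 6 mm) and within 10 mm of the stand's centre; each trivet lies flat in its place in the stack, within 20 mm of the stand's centre (z of post_foot in the frame of stand below 0.01 m and horizontal distance between post_foot and stand below 0.01 m and angle between post's own x axis and vertical below 0.12 rad and height (world z) of post above 0.05 m and linear speed of post below 0.05 m/s and horizontal distance between each of trivet0, trivet1, trivet2 and stand below 0.02 m and z of trivet0 in the frame of stand below 0.035 m and angle between each of trivet0, trivet1, trivet2's own z axis and vertical below 0.1 rad and z of trivet1 in the frame of stand below 0.049 m and z of trivet2 in the frame of stand below 0.063 m); the robot touches nothing.
It fails at once if a bystander is moved by more than 40 mm: salt_shaker, heart_mug, teaspoon, mustard_bottle, pepper_mill (distance of any of salt_shaker, heart_mug, teaspoon, mustard_bottle, pepper_mill from where it was at the start of the episode above 0.04 m).
It also fails if it takes over 67 s, if anything falls off the work surface, if the arm or the gripper's body presses on something with over 40 N, if the wrist force passes 120 N, or if a joint passes its speed limit or range.

### The arm

A 6-joint arm with a two-finger parallel gripper is mounted at the origin on a cart in front of the work surface, level with it; the furniture and walls round the work are solid. World frame = base frame: x ahead of the robot, y to its left, z up, the work surface at z = 0. Lengths are in m, angles in degrees, forces in N, time in s.
With the tool pointing down it reaches from about 0.2 to 0.875 m from the base axis. Payload 3.4 kg.
Tool frame: the origin (TCP) lies midway between the tips of the shut fingers; the grasp point (between the pads) lies 19 mm behind it; z points along the fingers, y is the line along which they close (so a half turn about z gives the same grasp; the last joint's range is limited). The gripper opens to 94 mm and grips with 3 to 60 N. Pads are 16 mm wide; open, the fingers measure 119 mm over their backs; the gripper's body (75 mm by 177 mm) begins 78 mm behind the grasp point.
Start: joints at [59.874, 15.808, 86.224, -0, 77.962, -6.933], TCP at [0.226, 0.529, 0.205] pointing down, gripper open.
Joint ranges: [-165.64, 165.64], [-43.16, 119.46], [12.63, 154.43], [-67.54, 247.53], [6.08, 155.33], [-154.97, 154.97]. Speed limits (degrees/s): [147.25, 147.25, 180, 180, 180, 180].

### API

Orientations are given as [roll, pitch, yaw] about the fixed x, y, z axes, in that order (R = Rz(yaw) Ry(pitch) Rx(roll)).
In Python, from bench import * gives the robot as it stands.
- The arm moves only by the shell command python3 -m inch 'ROWS'. ROWS is JSON, a list of rows, each an object with "fingers": the opening, from 0 (shut) to 1 (fully open); "linear": the shift along the tool's x, y, z in mm, a list of three; "yaw": the turn about the tool's z in rad. In form: [{"fingers": fingers, "linear": [x, y, z], "yaw": yaw}, ...]. A call has 1 to 20 rows; each row is the pose to reach, as a shift and turn from the pose commanded when the call began, along the tool's axes at that moment; what a row does not reach only later rows make up. A row lasts 1/8 s, in which the tool goes at most 62.5 mm and 10.7 degrees, less where a joint would pass 70% of its speed; a pose out of reach is approached as far as the arm can. A call with a gripper value outside its range is refused whole. The fingers move at their own pace and stop on an object; the grip force is fixed at half the most. Time passes only in rows, so rows that repeat a pose let the fingers close. It gives the time, the measured TCP pose, the force, the opening and the grip force at its end, in the units of the state.
- observe(): the state, without advancing time (a new reading comes with each control period).
- capture(name): name is "side" or "top" or "wrist"; returns a dict with "img" (420x560x3 uint8, blue, green, red), "depth" (420x560 float32, m along the optical axis (not along the pixel's ray), 0 where there is no reading), "camera_matrix" (3x3 intrinsics, pixels), "T" (4x4, takes a point from camera to world coordinates); the wrist camera has in their place "tool_from_camera" (4x4, takes a point from camera to tool coordinates, whose origin is the TCP and whose axes are the flange's). Camera axes: x right, y up, looking along -z (the intrinsics and any distortion apply to the point x, -y, -z); pixel columns grow to the right and rows downward; lengths in m; the calibration is good to about 2 mm. The wrist camera is an equidistant fisheye: a pixel r from the principal point sees the ray r / f radians off the axis. A picture is of the moment at which its call begins: read the wrist's pose just before it.
- close_job(): hands the job in; it is judged then, once.
Trained networks look in a picture, given as the dict that the camera call returned (one of the last four; its "shot" number tells which), for a name from the list of things; names that differ only in an ending like _2 or _b are one class to them, and where a whole thing is asked for, a point or a joint stands for the part that bears it (a point fixed in the world has none). Each returns a list of dicts, best first, with "score" (0 to 1); they miss things now and then, are a little off and sometimes report something else, mostly with a low value. They report only what shows in the picture. A call takes as long as a camera call. They do not tell look-alikes from the thing itself.
- find_in(picture, target): "at" ([x, y, z] in m, in world coordinates, good to about 4 mm: the middle of the surface that is visible of it).
- outline_of(picture, target): "mask" (420x560 bool, what is visible of it).
The state is a dict: "t": time; "q": joint angles; "dq": joint speeds; "tau": joint torques, N m; "ee_pos": TCP position; "ee_rot": TCP orientation; "force": force on the tool from outside, world axes, zero at the start; "torque": the same for the moment, N m; "grip_width": opening from 0.0 (shut) to 1.0 (fully open); "finger_force": force on a finger pad.
Only numpy, scipy, OpenCV 4.12 (cv2) and the standard library are available. Lean on these libraries where they do the work, as an engineer would, in place of code of your own. Each camera call takes 0.05 s, during which the arm holds its last target. There are 200 camera calls.

## Working session

There is one attempt and no reset: what is moved stays moved. The work goes in short steps, Python scripts to look and compute and a shell command to move; the robot and the scene stay as the last step left them, time stands still between calls to the robot, and variables do not carry over. Pictures are saved under pics/ and viewed, at most 10 in all, crops included, and the job is handed in when it is done.

```bash
mkdir -p pics; ls; python3 - <<'E'
from bench import *
import cv2
s=observe();print(s)
for n in ("side","top"):
    p=capture(n);cv2.imwrite(f"pics/{n}0.png",p["img"])
    for o in ("post","cradle","stand","trivet2","salt_shaker","heart_mug","teaspoon","mustard_bottle","pepper_mill"):
        print(n,o,[(d["score"],[round(float(v),3) for v in d["at"]]) for d in find_in(p,o)[:3]])
E
```

```text
pics
{'t': 0.0, 'q': array([ 5.98722841e+01,  1.58447659e+01,  8.62950622e+01,  8.41966744e-05,
        7.79623495e+01, -6.93275945e+00]), 'dq': array([-0.14534269, -0.00215606, -0.0099778 , -0.01696083,  0.03846993,
        0.07463436]), 'tau': array([-1.82561933e-03, -4.04583907e+01, -2.37222558e+01,  6.98251999e-02,
        3.48380639e-02, -1.34838383e-04]), 'ee_pos': array([0.22618148, 0.52801652, 0.20463428]), 'ee_rot': array([-1.79898579e+02, -1.24150023e-02,  1.56805015e+02]), 'force': array([ 0.60857318, -0.2118146 , -0.57203127]), 'torque': array([ 0.00398418,  0.02217437, -0.04805042]), 'finger_force': 0.0, 'grip_width': 0.9989065461625127}
side post [(0.59, [0.545, -0.096, 0.011])]
side cradle [(0.64, [0.461, -0.172, 0.011]), (0.58, [0.465, -0.177, 0.08])]
side stand [(0.9, [0.455, 0.26, 0.027]), (0.74, [0.374, 0.053, -0.002])]
side trivet2 [(0.9, [0.467, 0.21, 0.073]), (0.74, [0.462, 0.249, 0.054]), (0.69, [0.466, 0.252, 0.035])]
side salt_shaker [(0.61, [0.628, 0.109, 0.052])]
side heart_mug [(0.98, [0.63, -0.077, 0.061])]
side teaspoon [(0.7, [0.372, 0.051, 0.002])]
side mustard_bottle [(0.78, [0.653, -0.317, 0.091])]
side pepper_mill [(0.73, [0.627, 0.044, 0.1]), (0.71, [0.463, 0.25, 0.054])]
top post [(0.7, [0.542, -0.094, 0.011]), (0.57, [0.468, -0.221, 0.069])]
top cradle [(0.81, [0.461, -0.216, 0.009]), (0.74, [0.631, 0.019, 0.148])]
top stand [(0.77, [0.462, 0.176, 0.03])]
top trivet2 [(0.89, [0.464, 0.198, 0.071]), (0.4, [0.466, 0.156, 0.043]), (0.35, [0.649, -0.328, 0.15])]
top salt_shaker [(0.73, [0.627, 0.089, 0.082])]
top heart_mug [(0.9, [0.657, -0.087, 0.02])]
top teaspoon [(0.75, [0.375, 0.05, 0.006])]
top mustard_bottle [(0.59, [0.648, -0.324, 0.148]), (0.23, [0.468, -0.221, 0.065])]
top pepper_mill [(0.87, [0.628, 0.021, 0.144]), (0.3, [0.627, 0.087, 0.081])]
```

View pics/top0.png

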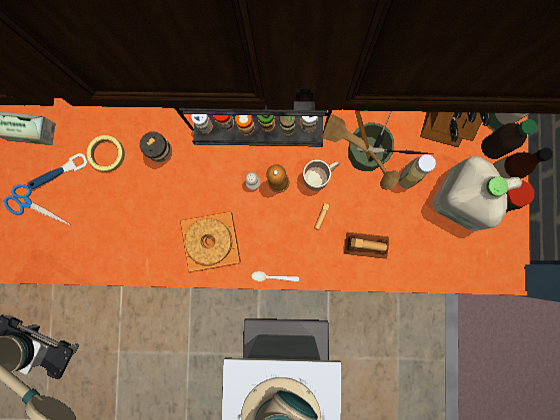

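View pics/side0.png

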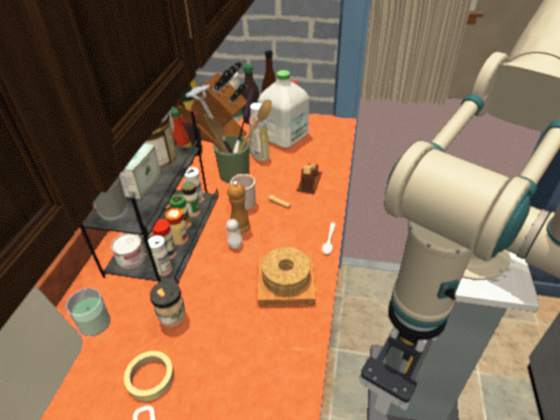

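The top view shows the stand with the trivets at px (210,241). The real post lies in the dark cradle at (367,245), and its smaller look-alike is loose at (322,216). I'll measure the post and cradle from the top depth, and write a helper that gives moves in tool axes.

```bash
cat > h.py <<'E'
from bench import *
import cv2, numpy as np
from scipy.spatial.transform import Rotation as R
np.set_printoptions(precision=4,suppress=True)
def cloud(p,T=None):
    K=p["camera_matrix"];z=p["depth"];v,u=np.indices(z.shape)
    c=np.stack([(u-K[0,2])/K[0,0]*z,-(v-K[1,2])/K[1,1]*z,-z,np.ones_like(z)],-1)
    w=c@np.asarray(p["T"]).T
    w[z<=0]=np.nan
    return w[...,:3]
def wcloud(p,s):
    K=p["camera_matrix"];z=p["depth"];v,u=np.indices(z.shape)
    x=(u-K[0,2])/K[0,0];y=(v-K[1,2])/K[1,1];r=np.hypot(x,y)+1e-9
    k=np.tan(np.minimum(r,1.4))/r*z
    c=np.stack([x*k,-y*k,-z],-1); M=np.asarray(p["tool_from_camera"])
    t=c@M[:3,:3].T+M[:3,3]
    w=t@R.from_euler("xyz",s["ee_rot"],degrees=True).as_matrix().T+s["ee_pos"]
    w[(z<=0)|(r>1.3)]=np.nan
    return w
def rows(target,yaw=None):
    s=observe();Rm=R.from_euler("xyz",s["ee_rot"],degrees=True)
    print("at",s["ee_pos"],s["ee_rot"],"lin mm",Rm.inv().apply(np.array(target)-s["ee_pos"])*1000)
    if yaw is not None:
        d=(yaw-s["ee_rot"][2]+90)%180-90
        print("world yaw change deg",d,"tool yaw rad",-np.radians(d))
E
python3 - <<'E'
from h import *
p=capture("top");w=cloud(p)
m=(w[...,0]>.39)&(w[...,0]<.54)&(w[...,1]<-.13)&(w[...,1]>-.29)&(w[...,2]>.012)
q=w[m];print(len(q),q.min(0),q.max(0))
# brightness: post is lighter
im=p["img"].astype(int);b=m&(im[...,2]>150)&(im[...,1]>100)
v=w[b];print("light pts",len(v));c=v.mean(0);u,s_,vt=np.linalg.svd(v-c);d=vt[0]*np.sign(vt[0][2]);print(c,d,s_,(v-c)@d@np.ones(0) if 0 else (np.min((v-c)@d),np.max((v-c)@d)))
for o in ("post_head","post_foot","post"): print(o,[(a["score"],a["at"]) for a in find_in(p,o)[:3]])
cr=q[:,:2].astype(np.float32);print(cv2.minAreaRect(cr*1000))
rows([c[0],c[1],.2],np.degrees(np.arctan2(d[1],d[0])))
E
```

```text
533 [ 0.3992 -0.2792  0.012 ] [ 0.4976 -0.1587  0.0938]
light pts 252
[ 0.4657 -0.222   0.0664] [0.0795 0.8729 0.4814] [0.4991 0.1386 0.0789] (np.float64(-0.061577994016536505), np.float64(0.047664567353124375))
post_head [(0.56, [0.4654, -0.2197, 0.0695]), (0.54, [0.5405, -0.0968, 0.0156])]
post_foot [(0.71, [0.5412, -0.0967, 0.015]), (0.61, [0.4662, -0.2216, 0.0697]), (0.6, [0.4659, 0.1737, 0.034])]
post [(0.64, [0.4701, -0.2198, 0.0652]), (0.5, [0.5447, -0.099, 0.0145])]
((444.4275207519531, -220.44296264648438), (113.8800048828125, 102.38516998291016), 84.2615737915039)
at [0.2264 0.5286 0.2055] [179.9946  -0.0008 156.8091] lin mm [-515.4866 -595.7352    5.435 ]
world yaw change deg -72.01552028135059 tool yaw rad 1.256907941446321
```

```bash
python3 -m inch '[{"fingers":1,"linear":[-515,-596,5],"yaw":1.257},{"fingers":1,"linear":[-515,-596,5],"yaw":1.257},{"fingers":1,"linear":[-515,-596,5],"yaw":1.257},{"fingers":1,"linear":[-515,-596,5],"yaw":1.257},{"fingers":1,"linear":[-515,-596,5],"yaw":1.257},{"fingers":1,"linear":[-515,-596,5],"yaw":1.257},{"fingers":1,"linear":[-515,-596,5],"yaw":1.257},{"fingers":1,"linear":[-515,-596,5],"yaw":1.257},{"fingers":1,"linear":[-515,-596,5],"yaw":1.257},{"fingers":1,"linear":[-515,-596,5],"yaw":1.257},{"fingers":1,"linear":[-515,-596,5],"yaw":1.257},{"fingers":1,"linear":[-515,-596,5],"yaw":1.257},{"fingers":1,"linear":[-515,-596,5],"yaw":1.257},{"fingers":1,"linear":[-515,-596,5],"yaw":1.257},{"fingers":1,"linear":[-515,-596,5],"yaw":1.257},{"fingers":1,"linear":[-515,-596,5],"yaw":1.257},{"fingers":1,"linear":[-515,-596,5],"yaw":1.257}]'
python3 - <<'E'
from h import *
s=observe();print(s["q"])
p=capture("wrist");cv2.imwrite("pics/w1.png",p["img"]);w=wcloud(p,s)
m=(abs(w[...,0]-.466)<.06)&(abs(w[...,1]+.215)<.09)&(w[...,2]>.012)&(w[...,2]<.12)
q=w[m];print(len(q))
o=outline_of(p,"post")
for a in o[:2]:
    v=w[a["mask"]&m]; 
    if len(v)<30: print("few",len(v));continue
    c=np.median(v,0);u,s_,vt=np.linalg.svd(v-c,full_matrices=False);d=vt[0]*np.sign(vt[0][2]);t=(v-c)@d
    print(a["score"],len(v),c,d,np.percentile(t,[1,99]))
    # profile of z along y
# height map profile of cradle along y for three x columns
for y in np.arange(-.30,-.14,.01):
    r=[]
    for x in np.arange(.43,.505,.008):
        k=m&(abs(w[...,0]-x)<.004)&(abs(w[...,1]-y)<.005);r.append(int(round(np.nanmax(w[k][:,2])*1000)) if k.any() else 0)
    print(round(y,3),r)
E
```

```text
t: 3.32
ee_pos: [0.465, -0.2209, 0.2008]
ee_rot: [180.0, -0.0, 84.9]
force: [0.7, 0.7, -0.2]
grip_width: 0.996
finger_force: 0.0
[-33.1726  10.7555  93.8017   0.0133  75.4208 -28.0451]
2768
0.76 1830 [ 0.4661 -0.2127  0.0717] [0.0733 0.8742 0.48  ] [-0.0663  0.0353]
few 0
-0.3 [0, 0, 0, 0, 0, 0, 0, 0, 0, 0]
-0.29 [0, 0, 0, 0, 0, 0, 0, 0, 0, 0]
-0.28 [0, 0, 37, 37, 38, 38, 39, 0, 0, 0]
-0.27 [0, 0, 39, 42, 44, 43, 37, 0, 0, 0]
-0.26 [0, 0, 38, 49, 49, 49, 37, 0, 0, 0]
-0.25 [0, 0, 32, 53, 56, 55, 29, 0, 0, 0]
-0.24 [0, 0, 0, 57, 61, 61, 54, 0, 0, 0]
-0.23 [0, 0, 0, 62, 68, 66, 62, 0, 0, 0]
-0.22 [0, 0, 0, 66, 73, 73, 69, 0, 0, 0]
-0.21 [0, 0, 0, 71, 79, 79, 75, 0, 0, 0]
-0.2 [0, 0, 0, 84, 85, 86, 85, 0, 0, 0]
-0.19 [0, 0, 0, 87, 90, 91, 91, 81, 0, 0]
-0.18 [0, 0, 0, 82, 90, 91, 91, 81, 0, 0]
-0.17 [0, 0, 0, 71, 76, 74, 67, 66, 0, 0]
-0.16 [0, 0, 0, 0, 0, 0, 0, 0, 0, 0]
-0.15 [0, 0, 0, 0, 0, 0, 0, 0, 0, 0]
```

View pics/w1.png

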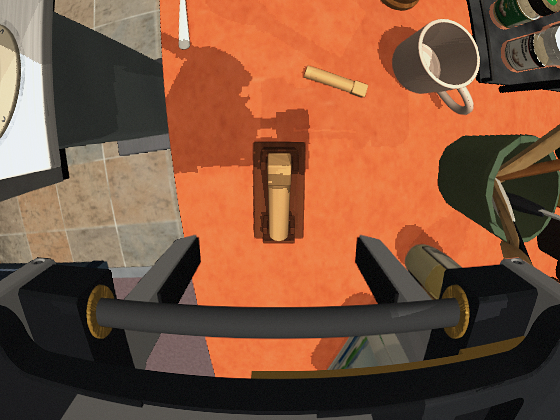

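The wrist picture shows the post in its cradle (px ~(280,195)), with its square head at the top of the picture, toward +y. The tool is aligned with it. I'll grip just below the head.

```bash
python3 - <<'E'
from h import *
rows([.4665,-.2095,.047],84.9)
E
```

```text
at [ 0.4651 -0.2213  0.2008] [179.9732   0.0048  84.8533] lin mm [ 11.8742   0.2769 153.7599]
world yaw change deg 0.04666447539710816 tool yaw rad -0.0008144487393954258
```

```bash
python3 -m inch '[{"fingers":1,"linear":[12,0,60],"yaw":0},{"fingers":1,"linear":[12,0,110],"yaw":0},{"fingers":1,"linear":[12,0,154],"yaw":0},{"fingers":1,"linear":[12,0,154],"yaw":0},{"fingers":1,"linear":[12,0,154],"yaw":0},{"fingers":0,"linear":[12,0,154],"yaw":0},{"fingers":0,"linear":[12,0,154],"yaw":0},{"fingers":0,"linear":[12,0,154],"yaw":0},{"fingers":0,"linear":[12,0,154],"yaw":0},{"fingers":0,"linear":[12,0,154],"yaw":0},{"fingers":0,"linear":[12,0,154],"yaw":0}]'
python3 -m inch '[{"fingers":0,"linear":[0,0,-20],"yaw":0},{"fingers":0,"linear":[0,0,-50],"yaw":0},{"fingers":0,"linear":[0,0,-90],"yaw":0},{"fingers":0,"linear":[0,0,-90],"yaw":0},{"fingers":0,"linear":[0,0,-90],"yaw":0}]'
cat >> h.py <<'E'
def postaxis(name="wrist",show=None):
    s=observe();p=capture(name)
    w=wcloud(p,s) if name=="wrist" else cloud(p)
    if show: cv2.imwrite(f"pics/{show}.png",p["img"])
    for a in outline_of(p,"post")[:3]:
        v=w[a["mask"]];v=v[np.isfinite(v).all(1)]
        if len(v)<20: print("few",a["score"],len(v));continue
        c=np.median(v,0);v=v[np.linalg.norm(v-c,axis=1)<.08]
        _,sv,vt=np.linalg.svd(v-c,full_matrices=False);d=vt[0]*np.sign(vt[0][2]);t=(v-c)@d
        print(name,a["score"],len(v),"c",c,"d",d,"slope",np.degrees(np.arcsin(d[2])),"span",np.percentile(t,[2,98]),"zmin/max",np.percentile(v[:,2],[2,98]))
E
python3 - <<'E'
from h import *
postaxis("wrist","w2");postaxis("side","s2")
c=cv2.imread("pics/s2.png")[100:280,200:400];w=cv2.imread("pics/w2.png")
cv2.imwrite("pics/c2.png",np.hstack([cv2.resize(c,(420,378)),w[:378,100:480]]))
E
```

```text
t: 4.8
ee_pos: [0.4662, -0.2101, 0.0464]
ee_rot: [-180.0, -0.0, 84.8]
force: [-0.6, -0.5, 0.4]
grip_width: 0.397
finger_force: 0.0
t: 5.42
ee_pos: [0.4657, -0.2098, 0.1359]
ee_rot: [-179.9, -0.0, 84.8]
force: [-1.1, 0.6, -0.5]
grip_width: 0.006
finger_force: 0.0
wrist 0.96 1264 c [ 0.5408 -0.1017  0.0147] d [ 0.9283 -0.3715  0.0136] slope 0.7798780125827746 span [-0.0354  0.0348] zmin/max [0.0005 0.0168]
wrist 0.64 1882 c [ 0.468  -0.1943  0.0806] d [0.0353 0.7894 0.6129] slope 37.79705601512403 span [-0.0441  0.0144] zmin/max [0.0376 0.0904]
side 0.64 111 c [ 0.5445 -0.0941  0.0118] d [-0.9288  0.3705  0.004 ] slope 0.2268667988517555 span [-0.0343  0.0373] zmin/max [0.0002 0.017 ]
side 0.49 143 c [0.4617 0.2556 0.0366] d [0.9952 0.0979 0.0054] slope 0.3099526466577643 span [-0.0441  0.0444] zmin/max [0.0289 0.047 ]
```

View pics/c2.png

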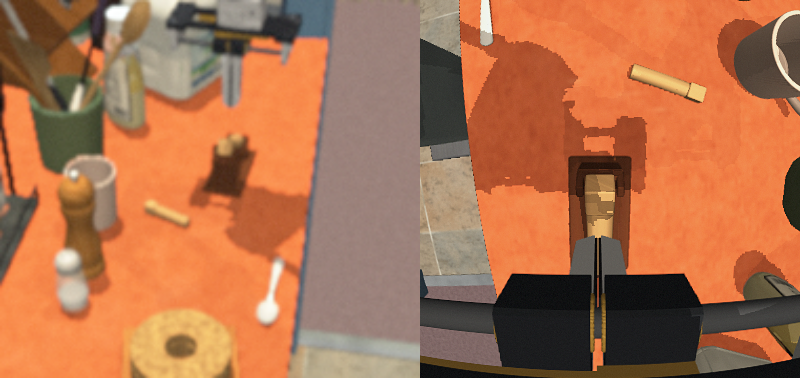

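The lift began before the fingers had closed. In the picture they are shut and empty, and the post is still in the cradle. I'll redo the grasp with a longer closing time.

```bash
python3 -m inch '[{"fingers":1,"linear":[0,0,0],"yaw":0},{"fingers":1,"linear":[0,0,0],"yaw":0},{"fingers":1,"linear":[0,0,0],"yaw":0},{"fingers":1,"linear":[0,0,0],"yaw":0},{"fingers":1,"linear":[0,0,0],"yaw":0},{"fingers":1,"linear":[0,0,0],"yaw":0},{"fingers":1,"linear":[0,0,0],"yaw":0},{"fingers":1,"linear":[0,0,45],"yaw":0},{"fingers":1,"linear":[0,0,90],"yaw":0},{"fingers":1,"linear":[0,0,90],"yaw":0},{"fingers":0,"linear":[0,0,90],"yaw":0},{"fingers":0,"linear":[0,0,90],"yaw":0},{"fingers":0,"linear":[0,0,90],"yaw":0},{"fingers":0,"linear":[0,0,90],"yaw":0},{"fingers":0,"linear":[0,0,90],"yaw":0},{"fingers":0,"linear":[0,0,90],"yaw":0},{"fingers":0,"linear":[0,0,90],"yaw":0},{"fingers":0,"linear":[0,0,90],"yaw":0},{"fingers":0,"linear":[0,0,90],"yaw":0},{"fingers":0,"linear":[0,0,90],"yaw":0}]'
```

```text
t: 8.12
ee_pos: [0.4662, -0.2101, 0.0464]
ee_rot: [-180.0, -0.0, 84.8]
force: [-0.1, -0.4, -1.2]
grip_width: 0.227
finger_force: 30.0
```

Gripped at 0.227, about 21 mm. Now I'll lift and see whether it swings.

```bash
python3 -m inch '[{"fingers":0,"linear":[0,0,-20],"yaw":0},{"fingers":0,"linear":[0,0,-50],"yaw":0},{"fingers":0,"linear":[0,0,-90],"yaw":0},{"fingers":0,"linear":[0,0,-90],"yaw":0},{"fingers":0,"linear":[0,0,-90],"yaw":0}]'
python3 - <<'E'
from h import *
postaxis("wrist","w3");postaxis("side","s3");postaxis("top")
c=cv2.imread("pics/s3.png")[100:280,200:400];w=cv2.imread("pics/w3.png")
cv2.imwrite("pics/c3.png",np.hstack([cv2.resize(c,(420,378)),w[:378,100:480]]))
E
```

```text
t: 8.75
ee_pos: [0.4656, -0.2097, 0.1357]
ee_rot: [-179.9, -0.0, 84.8]
force: [-0.1, 0.2, -0.5]
grip_width: 0.225
finger_force: 30.0
wrist 0.8 4518 c [ 0.4659 -0.1935  0.1698] d [0.0684 0.9016 0.4272] slope 25.291807646463734 span [-0.0546  0.0151] zmin/max [0.1425 0.1797]
wrist 0.56 1292 c [ 0.5406 -0.1014  0.0146] d [ 0.928  -0.3718  0.0241] slope 1.3825297062182933 span [-0.0356  0.0347] zmin/max [0.0002 0.0169]
top 0.66 156 c [ 0.5468 -0.1021  0.014 ] d [-0.9169  0.3972  0.0395] slope 2.2633384800658978 span [-0.0324  0.0388] zmin/max [-0.0009  0.0207]
top 0.51 719 c [ 0.659  -0.0867  0.0233] d [-0.0347 -0.1198  0.9922] slope 82.83784954388997 span [-0.0246  0.0697] zmin/max [-0.0006  0.0911]
```

View pics/c3.png

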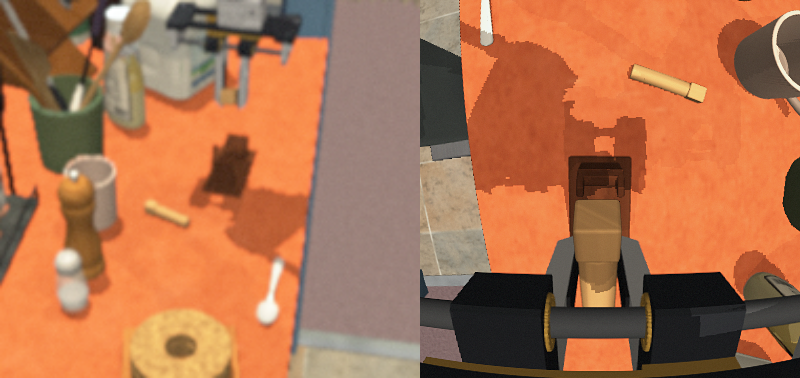

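The post is held firmly at 30° and does not swing. I'll turn it upright by dragging the foot up the outer face of the cradle's high end while closing in on it. Dragging upward makes friction help the turn. First I need the cradle's end profile.

```bash
python3 - <<'E'
from h import *
s=observe();p=capture("wrist");w=wcloud(p,s)
for y in np.arange(-.20,-.145,.004):
    r=[]
    for x in np.arange(.43,.512,.006):
        k=(abs(w[...,0]-x)<.003)&(abs(w[...,1]-y)<.002)&(w[...,2]<.11);r.append(int(round(np.nanmedian(w[k][:,2])*1000)) if k.any() else -9)
    print(round(y,3),r)
E
```

```text
-0.2 [0, 0, 9, -9, 8, 8, 8, 8, 8, 8, 9, 8, 0, 0]
-0.196 [0, 1, 9, -9, 8, 8, 8, 9, 8, 8, 8, 9, 0, 0]
-0.192 [0, 0, 9, 9, 8, 8, -9, -9, -9, 77, 8, 9, 0, 0]
-0.188 [0, 0, 8, 8, 78, -9, -9, -9, -9, 79, 8, 8, 1, 0]
-0.184 [0, 0, 8, 8, 80, 66, 66, 66, 66, 80, 9, 8, 1, 0]
-0.18 [0, 0, 8, 8, 79, 67, 68, 68, 68, 74, 9, 8, 0, 0]
-0.176 [0, 0, 8, 8, 73, 69, 69, 69, 69, 68, 9, 8, 1, 0]
-0.172 [0, 0, 8, 8, 65, 59, 53, 51, 44, 38, 8, 8, 1, 0]
-0.168 [0, 0, 8, 8, 13, 8, 8, 8, 7, 8, 2, 1, 0, 0]
-0.164 [0, 1, 1, 2, 1, 1, 0, 0, 1, 0, 0, 0, 0, 1]
-0.16 [1, 1, 0, 0, 0, 0, 0, 0, 0, 0, 1, 0, 0, 1]
-0.156 [1, 1, 0, 0, 1, 0, 0, 0, 0, 0, 0, 1, 0, 0]
-0.152 [0, 1, 0, 0, 0, 0, 0, 1, 0, 1, 0, 0, 0, 0]
-0.148 [0, 0, 0, 0, 0, 0, 0, 1, 0, 0, 0, 0, 1, 0]
```

Profile: the outer face is at y≈-0.173 and 66 mm high, with an 8 mm base lip reaching to y≈-0.166. I'll go round and down on the +y side, then do the first half of the turn.

```bash
python3 -m inch '[{"fingers":0,"linear":[60,0,0],"yaw":0},{"fingers":0,"linear":[120,0,0],"yaw":0},{"fingers":0,"linear":[120,0,50],"yaw":0},{"fingers":0,"linear":[120,0,102],"yaw":0},{"fingers":0,"linear":[120,0,102],"yaw":0},{"fingers":0,"linear":[112,0,102],"yaw":0},{"fingers":0,"linear":[106,0,102],"yaw":0},{"fingers":0,"linear":[103,0,94],"yaw":0},{"fingers":0,"linear":[100,0,86],"yaw":0},{"fingers":0,"linear":[97,0,78],"yaw":0},{"fingers":0,"linear":[92,0,70],"yaw":0},{"fingers":0,"linear":[88,0,63],"yaw":0},{"fingers":0,"linear":[83,0,56],"yaw":0},{"fingers":0,"linear":[83,0,56],"yaw":0}]'
python3 - <<'E'
from h import *
postaxis("wrist","w4")
E
```

```text
t: 10.85
ee_pos: [0.4737, -0.1277, 0.0813]
ee_rot: [180.0, -0.0, 84.8]
force: [-0.8, 5.1, 2.3]
grip_width: 0.227
finger_force: 30.0
wrist 0.83 1642 c [ 0.5402 -0.0995  0.0148] d [ 0.9273 -0.3735  0.0249] slope 1.4282206290350725 span [-0.0337  0.0351] zmin/max [0.0092 0.0168]
wrist 0.74 3551 c [ 0.4746 -0.1049  0.1235] d [0.0574 0.7222 0.6893] slope 43.57138359969836 span [-0.0713  0.0072] zmin/max [0.0716 0.1316]
```

The post is turning as planned, so I'll finish the turn.

```bash
python3 -m inch '[{"fingers":0,"linear":[-5,0,-7],"yaw":0},{"fingers":0,"linear":[-11,0,-13],"yaw":0},{"fingers":0,"linear":[-17,0,-18],"yaw":0},{"fingers":0,"linear":[-23,0,-22],"yaw":0},{"fingers":0,"linear":[-29,0,-26],"yaw":0},{"fingers":0,"linear":[-33,0,-28],"yaw":0},{"fingers":0,"linear":[-36,0,-30],"yaw":0},{"fingers":0,"linear":[-36,0,-30],"yaw":0}]'
python3 - <<'E'
from h import *
postaxis("wrist","w5");postaxis("side","s5")
c=cv2.imread("pics/s5.png")[100:280,200:400];w=cv2.imread("pics/w5.png")
cv2.imwrite("pics/c5.png",np.hstack([cv2.resize(c,(420,378)),w[:378,100:480]]))
E
```

```text
t: 11.95
ee_pos: [0.4707, -0.1641, 0.1109]
ee_rot: [180.0, 0.1, 84.8]
force: [0.5, 0.9, 1.9]
grip_width: 0.202
finger_force: 29.9
wrist 0.85 2965 c [ 0.4721 -0.1423  0.1634] d [-0.003  -0.0508  0.9987] slope 87.08347246261762 span [-0.0584  0.0029] zmin/max [0.1048 0.1659]
side 0.75 205 c [ 0.4703 -0.1423  0.123 ] d [0.0152 0.1439 0.9895] slope 81.67990849495811 span [-0.0621  0.0409] zmin/max [0.0618 0.1644]
side 0.47 109 c [ 0.5423 -0.0958  0.0112] d [ 0.9402 -0.3405  0.007 ] slope 0.4037963921969691 span [-0.034   0.0298] zmin/max [-0.0003  0.0164]
```

View pics/c5.png

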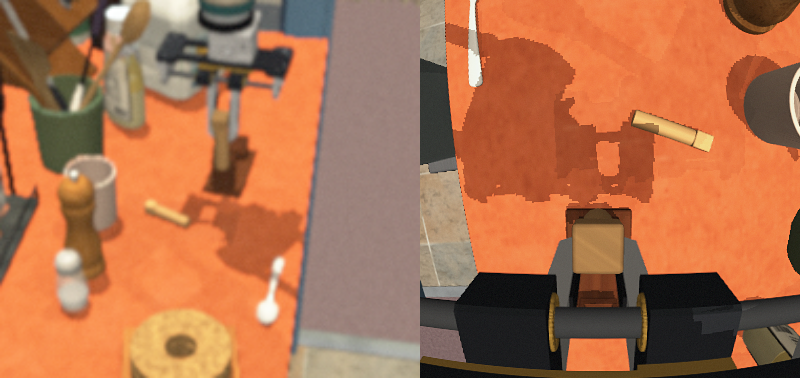

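The post is upright between the fingers, though the pads hold it near its rear edge. I'll carry it clear of the cradle and lower it nearly to the worktop.

```bash
python3 -m inch '[{"fingers":0,"linear":[15,0,0],"yaw":0},{"fingers":0,"linear":[45,0,0],"yaw":0},{"fingers":0,"linear":[80,0,0],"yaw":0},{"fingers":0,"linear":[110,0,0],"yaw":0},{"fingers":0,"linear":[110,0,25],"yaw":0},{"fingers":0,"linear":[110,0,52],"yaw":0},{"fingers":0,"linear":[110,0,52],"yaw":0}]'
python3 - <<'E'
from h import *
postaxis("wrist");postaxis("side")
E
```

```text
t: 13.02
ee_pos: [0.4787, -0.0525, 0.057]
ee_rot: [-179.7, -0.0, 84.8]
force: [-0.2, 0.4, -0.7]
grip_width: 0.207
finger_force: 30.2
wrist 0.9 511 c [ 0.5228 -0.0888  0.0133] d [-0.954   0.2942  0.0578] slope 3.3148665312209045 span [-0.0267  0.0139] zmin/max [0.008  0.0163]
wrist 0.7 2895 c [ 0.4802 -0.0307  0.1094] d [-0.0055 -0.0509  0.9987] slope 87.06311662909737 span [-0.0595  0.0031] zmin/max [0.0498 0.112 ]
side 0.57 194 c [ 0.4804 -0.0318  0.0749] d [0.0264 0.1392 0.9899] slope 81.85646827550856 span [-0.059   0.0369] zmin/max [0.0161 0.1118]
side 0.45 89 c [ 0.5422 -0.0944  0.0119] d [ 0.9283 -0.3718  0.0092] slope 0.5247645008074204 span [-0.0344  0.0319] zmin/max [0.0036 0.0164]
```

```bash
python3 -m inch '[{"fingers":0,"linear":[0,0,2],"yaw":0},{"fingers":0,"linear":[0,0,4],"yaw":0},{"fingers":0,"linear":[0,0,6],"yaw":0},{"fingers":0,"linear":[0,0,6],"yaw":0}]'; python3 -m inch '[{"fingers":0,"linear":[0,0,1.5],"yaw":0},{"fingers":0,"linear":[0,0,1.5],"yaw":0}]'; python3 - <<'E'
from h import *
postaxis("wrist")
E
```

```text
t: 13.72
ee_pos: [0.4803, -0.0538, 0.0523]
ee_rot: [-180.0, -0.0, 84.8]
force: [0.5, 0.2, -0.5]
grip_width: 0.202
finger_force: 30.2
t: 13.98
ee_pos: [0.4807, -0.0539, 0.0513]
ee_rot: [180.0, 0.0, 84.8]
force: [-1.1, 0.1, 2.2]
grip_width: 0.203
finger_force: 30.2
wrist 0.8 2950 c [ 0.4822 -0.0322  0.1038] d [-0.0051 -0.0585  0.9983] slope 86.63192292221957 span [-0.0582  0.0031] zmin/max [0.0454 0.1063]
wrist 0.69 458 c [ 0.5245 -0.0885  0.0125] d [-0.9503  0.2981  0.0899] slope 5.1593786733392974 span [-0.0248  0.0133] zmin/max [0.0054 0.0162]
```

```bash
python3 -m inch '[{"fingers":0,"linear":[0,0,1.5],"yaw":0},{"fingers":0,"linear":[0,0,1.5],"yaw":0}]'; python3 - <<'E'
from h import *
postaxis("side","s6");c=cv2.imread("pics/s6.png")[110:260,200:360]
cv2.imwrite("pics/c6.png",cv2.resize(c,(640,600),interpolation=cv2.INTER_CUBIC))
E
```

```text
t: 14.32
ee_pos: [0.4811, -0.054, 0.0509]
ee_rot: [179.9, 0.0, 84.8]
force: [-3.0, 0.6, 12.7]
grip_width: 0.206
finger_force: 30.2
side 0.79 227 c [ 0.4808 -0.0344  0.061 ] d [0.0078 0.1858 0.9826] slope 79.2846423307188 span [-0.0675  0.0434] zmin/max [-0.0012  0.1047]
side 0.56 131 c [ 0.5416 -0.0967  0.0102] d [ 0.9387 -0.3445  0.0136] slope 0.7768217595997359 span [-0.0352  0.0337] zmin/max [-0.0022  0.0159]
```

View pics/c6.png

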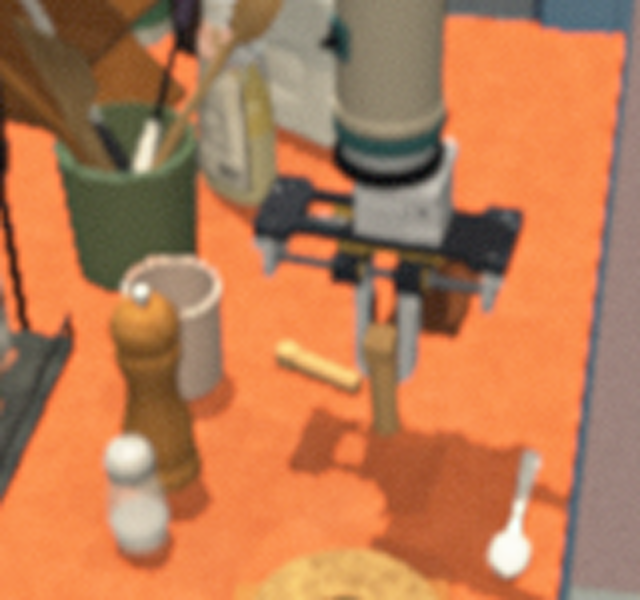

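```bash
cat >> h.py <<'E'
def lean(n=1):
    p=capture("side");w=cloud(p)
    a=max(outline_of(p,"post"),key=lambda a:(abs(np.nanmedian(w[a["mask"]][:,2])-.06)<.025,a["score"]))
    v=w[a["mask"]];v=v[np.isfinite(v).all(1)];print("n",len(v),"med",np.median(v,0))
    for lo in np.arange(0,.11,.01):
        k=v[(v[:,2]>=lo)&(v[:,2]<lo+.01)]
        if len(k): print(round(lo,2),len(k),np.median(k,0),"ymax",k[:,1].max(),"xr",k[:,0].min(),k[:,0].max())
E
python3 - <<'E'
from h import *
lean()
E
```

```text
n 1447 med [0.4655 0.2099 0.071 ]
0.0 4 [0.503  0.083  0.0008] ymax 0.09055302795296916 xr 0.49376183944453333 0.5170287948303092
0.02 1 [0.4691 0.1818 0.0241] ymax 0.18183058372868577 xr 0.46905584497211794 0.46905584497211794
0.03 1 [0.4085 0.1741 0.0316] ymax 0.17405646342230852 xr 0.4084818284332195 0.4084818284332195
0.04 1 [0.4824 0.1921 0.0411] ymax 0.19205420910986948 xr 0.4823782816438835 0.4823782816438835
0.05 22 [0.4737 0.2285 0.0588] ymax 0.25806433280479024 xr 0.40660849860114623 0.5206667328530685
0.06 408 [0.4649 0.2111 0.0688] ymax 0.2621268468893987 xr 0.40569478694578187 0.5233826524998116
0.07 1003 [0.4643 0.2098 0.0716] ymax 0.26233379148522806 xr 0.40616783678235474 0.5244926675336665
```

```bash
python3 - <<'E'
from h import *
p=capture("side");w=cloud(p)
k0=(abs(w[...,0]-.481)<.009)&(w[...,1]>-.075)&(w[...,1]<0)&(w[...,2]>.005)&(w[...,2]<.101)
v=w[k0];print(len(v))
for lo in np.arange(0,.11,.01):
    k=v[(v[:,2]>=lo)&(v[:,2]<lo+.01)]
    if len(k): print(round(lo,2),len(k),np.median(k,0),k[:,1].max())
c=np.polyfit(v[:,2],v[:,1],1);r=abs(v[:,1]-np.polyval(c,v[:,2]));v=v[r<.006];c=np.polyfit(v[:,2],v[:,1],1);print("dy/dz",c)
E
```

```text
139
0.0 5 [ 0.4824 -0.0388  0.0077] -0.03625289344532823
0.01 12 [ 0.4794 -0.0395  0.0143] -0.03646650546486929
0.02 14 [ 0.4806 -0.0374  0.0242] -0.03323775035939358
0.03 12 [ 0.4803 -0.0334  0.0357] -0.030516837332953073
0.04 14 [ 0.4791 -0.0334  0.0442] -0.029096082993554262
0.05 15 [ 0.4787 -0.0315  0.0559] -0.02624853285528339
0.06 14 [ 0.4772 -0.0305  0.0648] -0.02678209113209329
0.07 15 [ 0.4806 -0.0271  0.074 ] -0.024744035695875133
0.08 16 [ 0.4803 -0.0243  0.085 ] -0.021369409563004593
0.09 20 [ 0.4806 -0.0229  0.0963] -0.01959528929344334
0.1 2 [ 0.4868 -0.0272  0.1004] -0.024931872590289506
dy/dz [ 0.185  -0.0414]
```

The post leans 10.5° toward +y, and its foot is on the worktop. Pulling the grasp back about 12 mm while pressing lightly should straighten it over its foot.

```bash
python3 -m inch '[{"fingers":0,"linear":[-3,0,0],"yaw":0},{"fingers":0,"linear":[-6,0,0],"yaw":0},{"fingers":0,"linear":[-9,0,0],"yaw":0},{"fingers":0,"linear":[-12,0,0],"yaw":0},{"fingers":0,"linear":[-12,0,0],"yaw":0}]'
cat >> h.py <<'E'
def lean2(x0,y0,y1):
    p=capture("side");w=cloud(p)
    v=w[(abs(w[...,0]-x0)<.009)&(w[...,1]>y0)&(w[...,1]<y1)&(w[...,2]>.005)&(w[...,2]<.099)]
    c=np.polyfit(v[:,2],v[:,1],1);r=abs(v[:,1]-np.polyval(c,v[:,2]));v=v[r<.006];c=np.polyfit(v[:,2],v[:,1],1)
    print(len(v),"face y at z=0",c[1],"dy/dz",c[0],"zmax",v[:,2].max())
E
python3 - <<'E'
from h import *
lean2(.4805,-.085,0)
E
```

```text
t: 15.2
ee_pos: [0.4799, -0.0657, 0.0497]
ee_rot: [179.9, -0.0, 84.7]
force: [1.0, 1.1, 5.0]
grip_width: 0.187
finger_force: 46.0
144 face y at z=0 -0.042590826844302855 dy/dz 0.06732462854822739 zmax 0.0988474110668568
```

Now it leans only 3.9°, so I'll release it.

```bash
python3 -m inch '[{"fingers":0.3,"linear":[0,0,0],"yaw":0},{"fingers":0.5,"linear":[0,0,0],"yaw":0},{"fingers":0.7,"linear":[0,0,0],"yaw":0},{"fingers":1,"linear":[0,0,0],"yaw":0},{"fingers":1,"linear":[0,0,0],"yaw":0},{"fingers":1,"linear":[0,0,0],"yaw":0},{"fingers":1,"linear":[0,0,0],"yaw":0},{"fingers":1,"linear":[0,0,0],"yaw":0}]'
python3 - <<'E'
from h import *
lean2(.4805,-.085,0);postaxis("wrist","w7")
p=capture("side")
E
```

```text
t: 16.25
ee_pos: [0.4794, -0.0657, 0.0495]
ee_rot: [180.0, -0.0, 84.8]
force: [0.7, -0.3, -0.8]
grip_width: 0.988
finger_force: 0.0
148 face y at z=0 -0.04239603638344522 dy/dz 0.011203194490119976 zmax 0.09824821407086282
wrist 0.81 841 c [ 0.521  -0.0899  0.0142] d [-0.9448  0.3246  0.045 ] slope 2.579297009133806 span [-0.0566  0.0138] zmin/max [0.0009 0.0166]
wrist 0.57 3817 c [ 0.4787 -0.0441  0.1038] d [-0.0378 -0.0577  0.9976] slope 86.04566482840401 span [-0.0712  0.0024] zmin/max [0.0326 0.1056]
```

View pics/w7.png

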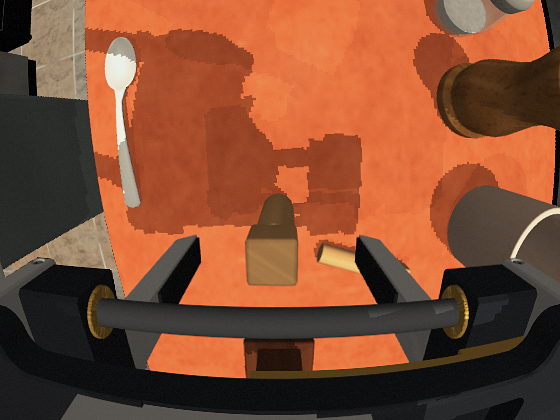

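The picture shows the post standing free at px (270,240), with its top face between the open fingers. Next I'll find the top-face centre and the trivet hole.

```bash
python3 - <<'E'
from h import *
s=observe();p=capture("wrist");w=wcloud(p,s)
k=(abs(w[...,0]-.48)<.03)&(abs(w[...,1]+.05)<.03)&(abs(w[...,2]-.104)<.006)
q=w[k];print("top face",len(q),np.median(q,0),(np.percentile(q,2,0)+np.percentile(q,98,0))/2, cv2.minAreaRect((q[:,:2]*1000).astype(np.float32)))
t=np.median(q,0);rows([t[0],t[1],.073],84.8)
p=capture("top");w=cloud(p)
m=(abs(w[...,0]-.466)<.09)&(abs(w[...,1]-.2)<.09)
st=w[m&(w[...,2]>.02)&(w[...,2]<.040)];print("stand",cv2.minAreaRect((st[:,:2]*1000).astype(np.float32)))
tr=w[m&(w[...,2]>.064)&(w[...,2]<.085)];(c,r)=cv2.minEnclosingCircle((tr[:,:2]*1000).astype(np.float32));print("trivet2",np.median(tr,0),c,r)
h=w[m&(w[...,2]<.064)&(np.hypot(w[...,0]-c[0]/1000,w[...,1]-c[1]/1000)<.03)];print("hole",len(h),h.mean(0),h.min(0),h.max(0))
E
```

```text
top face 2575 [ 0.4824 -0.0522  0.1044] [ 0.4824 -0.0536  0.1025] ((482.3598327636719, -54.1251335144043), (22.517080307006836, 22.109329223632812), 85.50308990478516)
at [ 0.4794 -0.0658  0.0495] [179.9962  -0.0054  84.7833] lin mm [ 13.7456   1.7158 -23.5279]
world yaw change deg 0.01674124485211337 tool yaw rad -0.00029218984355192947
stand ((467.12799072265625, 200.81622314453125), (140.54266357421875, 140.9015350341797), 11.402083396911621)
trivet2 [0.4658 0.199  0.0723] (466.05609130859375, 199.3762664794922) 59.97997283935547
hole 154 [0.4676 0.2068 0.0227] [0.4499 0.1883 0.0006] [0.4858 0.2206 0.0626]
```

```bash
python3 -m inch '[{"fingers":1,"linear":[0,1.8,-12],"yaw":-0.01},{"fingers":1,"linear":[0,1.8,-23.5],"yaw":-0.01},{"fingers":1,"linear":[12.2,1.8,-23.5],"yaw":-0.01},{"fingers":1,"linear":[12.2,1.8,-23.5],"yaw":-0.01},{"fingers":0,"linear":[12.2,1.8,-23.5],"yaw":-0.01},{"fingers":0,"linear":[12.2,1.8,-23.5],"yaw":-0.01},{"fingers":0,"linear":[12.2,1.8,-23.5],"yaw":-0.01},{"fingers":0,"linear":[12.2,1.8,-23.5],"yaw":-0.01},{"fingers":0,"linear":[12.2,1.8,-23.5],"yaw":-0.01},{"fingers":0,"linear":[12.2,1.8,-23.5],"yaw":-0.01},{"fingers":0,"linear":[12.2,1.8,-23.5],"yaw":-0.01},{"fingers":0,"linear":[12.2,1.8,-23.5],"yaw":-0.01},{"fingers":0,"linear":[12.2,1.8,-23.5],"yaw":-0.01},{"fingers":0,"linear":[12.2,1.8,-23.5],"yaw":-0.01},{"fingers":0,"linear":[12.2,1.8,-23.5],"yaw":-0.01}]'
python3 - <<'E'
from h import *
lean2(.482,-.085,0);rows([.4671,.2008,.20])
E
```

```text
t: 18.42
ee_pos: [0.4823, -0.0537, 0.073]
ee_rot: [180.0, -0.0, 85.4]
force: [0.5, -0.1, 1.9]
grip_width: 0.228
finger_force: 30.0
141 face y at z=0 -0.042294346164948156 dy/dz 0.02092379299359745 zmax 0.09644257370070974
at [ 0.4823 -0.0538  0.073 ] [179.997   -0.0053  85.3579] lin mm [ 252.4957  -35.7615 -127.0082]
```

```bash
python3 -m inch '[{"fingers":0,"linear":[0,0,-50],"yaw":0},{"fingers":0,"linear":[0,0,-105],"yaw":0},{"fingers":0,"linear":[55,-8,-105],"yaw":0},{"fingers":0,"linear":[110,-16,-105],"yaw":0},{"fingers":0,"linear":[165,-24,-105],"yaw":0},{"fingers":0,"linear":[220,-31,-105],"yaw":0},{"fingers":0,"linear":[252.5,-35.8,-105],"yaw":0},{"fingers":0,"linear":[252.5,-35.8,-105],"yaw":0},{"fingers":0,"linear":[252.5,-35.8,-105],"yaw":0}]'
python3 - <<'E'
from h import *
p=capture("side");w=cloud(p)
v=w[(abs(w[...,0]-.467)<.008)&(abs(w[...,1]-.2)<.04)&(w[...,2]>.112)&(w[...,2]<.18)]
c=np.polyfit(v[:,2],v[:,1],1);r=abs(v[:,1]-np.polyval(c,v[:,2]));v=v[r<.006];c=np.polyfit(v[:,2],v[:,1],1);print(len(v),"dy/dz",c[0],"face y at .106",np.polyval(c,.106),v[:,2].min())
cv2.imwrite("pics/s8.png",cv2.resize(p["img"][170:320,210:370],(640,600)))
rows([.4671,.2008,.105])
E
```

```text
t: 19.6
ee_pos: [0.4668, 0.2001, 0.1778]
ee_rot: [-180.0, 0.1, 85.4]
force: [-0.1, -0.4, -0.0]
grip_width: 0.231
finger_force: 30.0
131 dy/dz 0.005574983394662811 face y at .106 0.2120624920800277 0.1126798547590816
at [0.467  0.1998 0.1778] [-179.9825    0.0474   85.3199] lin mm [ 1.1128  0.0667 72.8047]
```

View pics/s8.png

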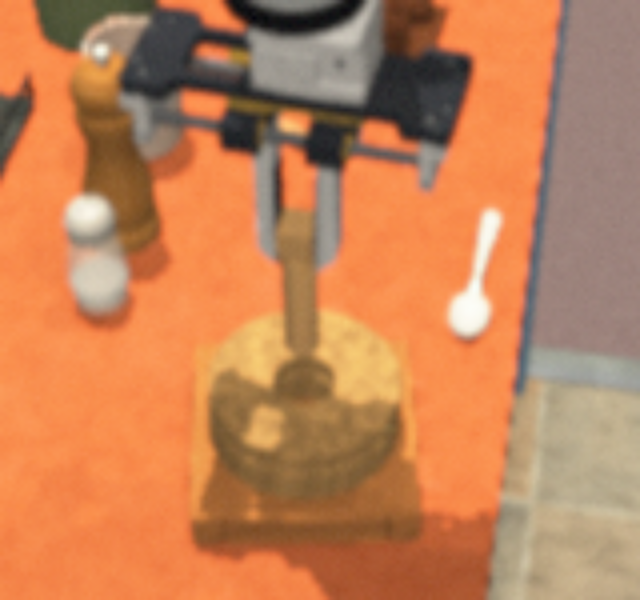

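The post hangs upright (0.3° lean) over the hole at about px (305,378). Now I'll lower it into the stack.

```bash
python3 -m inch '[{"fingers":0,"linear":[0.5,0,25],"yaw":0},{"fingers":0,"linear":[0.5,0,45],"yaw":0},{"fingers":0,"linear":[0.5,0,58],"yaw":0},{"fingers":0,"linear":[0.5,0,66],"yaw":0},{"fingers":0,"linear":[0.5,0,70],"yaw":0},{"fingers":0,"linear":[0.5,0,70],"yaw":0}]'
python3 -m inch '[{"fingers":0,"linear":[0,0,3],"yaw":0},{"fingers":0,"linear":[0,0,6],"yaw":0},{"fingers":0,"linear":[0,0,9],"yaw":0},{"fingers":0,"linear":[0,0,9],"yaw":0}]'
```

```text
t: 20.4
ee_pos: [0.4673, 0.2013, 0.1081]
ee_rot: [180.0, -0.0, 85.4]
force: [0.2, -1.6, 0.0]
grip_width: 0.234
finger_force: 30.0
t: 20.9
ee_pos: [0.4671, 0.2014, 0.0989]
ee_rot: [-180.0, -0.0, 85.4]
force: [-0.0, 0.4, 0.1]
grip_width: 0.23
finger_force: 30.0
```

```bash
python3 -m inch '[{"fingers":0,"linear":[0,0,1],"yaw":0},{"fingers":0,"linear":[0,0,2],"yaw":0},{"fingers":0,"linear":[0,0,2],"yaw":0}]'
```

```text
t: 21.28
ee_pos: [0.4674, 0.2014, 0.0984]
ee_rot: [179.9, -0.0, 85.4]
force: [-1.1, -0.0, 9.8]
grip_width: 0.232
finger_force: 30.0
```

It rests on the plate at TCP z .0985 with about 10 N. I'll search in rings, starting at 2 mm.

```bash
python3 -m inch '[{"fingers":0,"linear":[1,0,0],"yaw":0},{"fingers":0,"linear":[2,0,0],"yaw":0},{"fingers":0,"linear":[1.8,0.8,0],"yaw":0},{"fingers":0,"linear":[1.4,1.4,0],"yaw":0},{"fingers":0,"linear":[0.8,1.8,0],"yaw":0},{"fingers":0,"linear":[0,2,0],"yaw":0},{"fingers":0,"linear":[-0.8,1.8,0],"yaw":0},{"fingers":0,"linear":[-1.4,1.4,0],"yaw":0},{"fingers":0,"linear":[-2,0,0],"yaw":0},{"fingers":0,"linear":[-2,0,0],"yaw":0}]'
python3 -m inch '[{"fingers":0,"linear":[0.2,-0.8,0],"yaw":0},{"fingers":0,"linear":[0.6,-1.4,0],"yaw":0},{"fingers":0,"linear":[1.2,-1.8,0],"yaw":0},{"fingers":0,"linear":[2,-2,0],"yaw":0},{"fingers":0,"linear":[2.8,-1.8,0],"yaw":0},{"fingers":0,"linear":[3.4,-1.4,0],"yaw":0},{"fingers":0,"linear":[4,0,0],"yaw":0},{"fingers":0,"linear":[4,0,0],"yaw":0}]'
```

```text
t: 22.52
ee_pos: [0.4672, 0.2007, 0.0985]
ee_rot: [179.9, -0.2, 85.3]
force: [-2.0, 1.6, 8.0]
grip_width: 0.234
finger_force: 30.0
t: 23.52
ee_pos: [0.4674, 0.2023, 0.0984]
ee_rot: [180.0, 0.1, 85.4]
force: [-1.4, -1.4, 9.6]
grip_width: 0.235
finger_force: 30.0
```

Stiction makes the tool lag by about 1 mm. I'll press slightly less and use a 3 mm ring about the stand centre.

```bash
python3 -m inch '[{"fingers":0,"linear":[0.4,-0.3,-0.3],"yaw":0},{"fingers":0,"linear":[0,1.2,-0.3],"yaw":0},{"fingers":0,"linear":[-1.1,2.3,-0.3],"yaw":0},{"fingers":0,"linear":[-2.6,2.7,-0.3],"yaw":0},{"fingers":0,"linear":[-4.1,2.3,-0.3],"yaw":0},{"fingers":0,"linear":[-5.2,1.2,-0.3],"yaw":0},{"fingers":0,"linear":[-5.6,-0.3,-0.3],"yaw":0}]'
python3 -m inch '[{"fingers":0,"linear":[0.4,-1.5,0],"yaw":0},{"fingers":0,"linear":[1.5,-2.6,0],"yaw":0},{"fingers":0,"linear":[3,-3,0],"yaw":0},{"fingers":0,"linear":[4.5,-2.6,0],"yaw":0},{"fingers":0,"linear":[5.6,-1.5,0],"yaw":0},{"fingers":0,"linear":[6,0,0],"yaw":0}]'
```

```text
t: 24.4
ee_pos: [0.4681, 0.1987, 0.0975]
ee_rot: [179.8, -0.1, 85.3]
force: [2.9, 3.3, -0.8]
grip_width: 0.23
finger_force: 30.0
t: 25.15
ee_pos: [0.4675, 0.2019, 0.0974]
ee_rot: [179.9, 0.2, 85.4]
force: [2.4, -4.0, 1.9]
grip_width: 0.231
finger_force: 30.0
```

It has dropped over 1 mm and is held sideways, so the foot is in the socket mouth. I'll centre it between the side forces and press down.

```bash
python3 -m inch '[{"fingers":0,"linear":[-2,1,0],"yaw":0},{"fingers":0,"linear":[-3.3,1.7,0],"yaw":0},{"fingers":0,"linear":[-3.3,1.7,1.5],"yaw":0},{"fingers":0,"linear":[-3.3,1.7,3],"yaw":0},{"fingers":0,"linear":[-3.3,1.7,3],"yaw":0}]'
```

```text
t: 25.78
ee_pos: [0.4677, 0.2004, 0.0938]
ee_rot: [-179.9, -0.0, 85.4]
force: [1.2, 0.3, -0.8]
grip_width: 0.234
finger_force: 30.0
```

```bash
python3 -m inch '[{"fingers":0,"linear":[0,0.8,2],"yaw":0},{"fingers":0,"linear":[0,0.8,5],"yaw":0},{"fingers":0,"linear":[0,0.8,8],"yaw":0},{"fingers":0,"linear":[0,0.8,11],"yaw":0},{"fingers":0,"linear":[0,0.8,11],"yaw":0}]'
```

```text
t: 26.4
ee_pos: [0.4689, 0.2002, 0.0829]
ee_rot: [-180.0, 0.0, 85.4]
force: [1.2, -0.4, -0.1]
grip_width: 0.233
finger_force: 30.0
```

```bash
python3 -m inch '[{"fingers":0,"linear":[0,0.5,1.5],"yaw":0},{"fingers":0,"linear":[0,0.5,3],"yaw":0},{"fingers":0,"linear":[0,0.5,4.5],"yaw":0},{"fingers":0,"linear":[0,0.5,5.5],"yaw":0},{"fingers":0,"linear":[0,0.5,5.5],"yaw":0}]'
```

```text
t: 27.02
ee_pos: [0.4695, 0.2003, 0.0788]
ee_rot: [180.0, -0.0, 85.4]
force: [-3.4, 0.1, 6.8]
grip_width: 0.232
finger_force: 30.0
```

It is on the socket floor: z .0788 against .079 expected. I'll release and retreat upward.

```bash
python3 -m inch '[{"fingers":0.4,"linear":[0,0,-1],"yaw":0},{"fingers":0.7,"linear":[0,0,-1],"yaw":0},{"fingers":1,"linear":[0,0,-1],"yaw":0},{"fingers":1,"linear":[0,0,-1],"yaw":0},{"fingers":1,"linear":[0,0,-1],"yaw":0},{"fingers":1,"linear":[0,0,-1],"yaw":0},{"fingers":1,"linear":[0,0,-1],"yaw":0},{"fingers":1,"linear":[0,0,-1],"yaw":0},{"fingers":1,"linear":[0,0,-30],"yaw":0},{"fingers":1,"linear":[0,0,-80],"yaw":0},{"fingers":1,"linear":[0,0,-130],"yaw":0},{"fingers":1,"linear":[0,0,-130],"yaw":0}]'
python3 - <<'E'
from h import *
s=observe();p=capture("wrist");w=wcloud(p,s);cv2.imwrite("pics/w9.png",p["img"])
q=w[(abs(w[...,0]-.468)<.03)&(abs(w[...,1]-.2)<.03)&(abs(w[...,2]-.11)<.012)];print("post top",len(q),np.median(q,0))
p=capture("top");w=cloud(p);m=(abs(w[...,0]-.466)<.09)&(abs(w[...,1]-.2)<.09)
tr=w[m&(w[...,2]>.064)&(w[...,2]<.085)];print("trivet",np.median(tr,0),cv2.minEnclosingCircle((tr[:,:2]*1000).astype(np.float32)))
E
```

```text
t: 28.52
ee_pos: [0.4724, 0.201, 0.2119]
ee_rot: [179.5, -0.2, 85.4]
force: [0.1, 0.6, -0.6]
grip_width: 0.997
finger_force: 0.0
post top 627 [0.4691 0.2048 0.1102]
trivet [0.4635 0.1784 0.0725] ((466.153076171875, 198.79574584960938), 59.69008255004883)
```

View pics/w9.png

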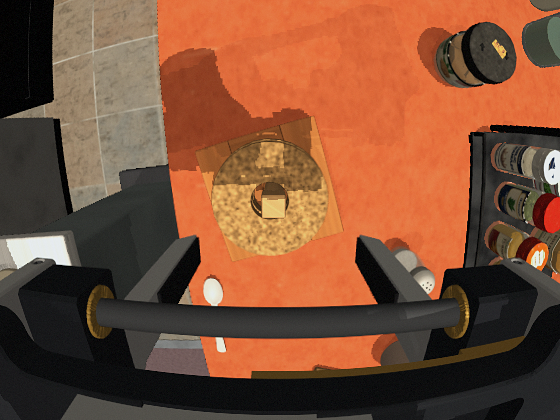

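The picture shows the post seated upright in the hole at px (271,205), its top at z=0.110 as expected. The trivets are still stacked and the gripper is clear.

```bash
python3 -c "
from bench import *
print(close_job())"
```

```text
the job is handed in; nothing more can be done
None
```

The post is seated fully home and upright in the blind socket and released, the trivets are still stacked on the stand, no other item was touched, and the job was handed in at about 29 s of the 67 s allowed; no verdict came back.

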